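# Hold the ironer's service key turned

### The job

Take the service key, the one with the flat upright head, up out of the key rack against its spring catch, push it fully home into the keyhole of the grey control box, rocking it a little past the sticky pins if it binds, and turn it a quarter turn clockwise (seen from above) to its stop. The switch springs back, so finish still gripping the key and holding it turned. Leave the other two keys in the rack and do not disturb the other things on the table.

Things in the scene. Friction and masses are not known exactly. Their poses are not given: they have to be found in the camera images.
- key: the service key, standing blade down in one of the rack's 3 sockets (which one varies). Head: flat upright black plate 32 mm wide (own x), 10 mm thick (own y), 4 to 38 mm above the origin; grip it across the 10 mm. Origin: centre of the underside of the round collar (20 mm across, 4 mm thick) that rests on the rack, later on the lock. Own z up. Same after a half turn about z. About 60 g
- key_grip (a point): where to grip the service key: in the middle of the head, 26 mm above the key's origin, 12 mm below the head's top
- key_tip (a point): rounded lower tip of the service key, 32 mm below its origin. Below the collar comes a round neck 7 mm across, 10 mm long, then a flat blade 14 mm wide (own x) by 6 mm thick (own y) down to this tip
- round_key: another key, of the same blade and collar, with a round head 28 mm across, 18 mm tall above the collar; to be left in the rack. Origin: underside of its collar
- square_key: another key, of the same blade and collar, with a square head 18 mm by 18 mm, 18 mm tall above the collar; to be left in the rack. Origin: underside of its collar
- rack: the key rack: an aluminium rail 216 mm long (own y), 40 mm wide (own x), 45 mm high, fixed. Three sockets 70 mm apart along y, each 7 by 15 mm, wide along y, 38 mm deep, open upwards. The keys' x lies along the rack's y. Origin: centre of the underside
- rack_top (a point): centre of the rack's top face, 45 mm above the table. In each socket a sprung catch engages above the blade; it gives way to a straight upward pull of about 4 to 15 N. Lift a key at least 35 mm to clear its blade
- switch_box: the ironer's grey control box, 130 mm (own x) by 170 mm (own y), 70 mm high, fixed. Its lid is flat and has one keyhole in the middle. Origin: centre of the underside
- keyhole (a point): centre of the keyhole in the lid's top face, 70 mm above the table; axes as the box's. The hole is 16 mm (own y) by 8 mm (own x): the key goes straight down with its x along the box's y (either way round), 32 mm deep, until the collar rests on the lid. The lid is 8 mm thick; the key cannot turn until its blade is wholly below it
- plug (a joint): turn of the lock's plug, rad: 0 at rest (slot in line with the keyhole), grows clockwise seen from above, stop at 1.48. A spring drives it back (0.03 N m at the start, 0.12 at the stop). The key has up to 0.1 rad of play in it. Two sticky sprung pins at the slot's narrow ends resist the key from 15 to 30 mm of depth, by 5 to 25 N; rocking it 0.08 rad about the vertical helps
- scoop: clear plastic measuring cup, 52 mm across, 45 mm tall, standing between rack and box; bystander, origin at its underside
- coin_dish: white coin bowl, 84 mm across, 30 mm tall, standing between rack and box; bystander, origin at its underside
- detergent: blue detergent bottle, 84 mm across, 200 mm tall, at the back; bystander, origin at its underside
- softener: white softener bottle, 72 mm across, 170 mm tall, at the back; bystander, origin at its underside
- stain_jar: white jar, 70 mm across, 90 mm tall, at the back; bystander, origin at its underside
- lint_brush: brush lying at the left; bystander
- screwdriver: screwdriver lying at the right; bystander
Things that resemble listed ones, but are neither listed nor needed, are in the scene too. Of the things that look like the rack, the smallest one is meant.

How it is judged:
By the outcome, as a careful person would: the job done as asked, in the order asked, and still so for the second after the job is handed in, while the arm keeps its last pose, push and grip.
It also fails if it takes over 51 s, if anything falls off the work surface, if the arm or the gripper's body presses on something with over 40 N, if the wrist force passes 120 N, or if a joint passes its speed limit or range.

### The arm

A 6-joint arm with a two-finger parallel gripper is mounted at the origin on the work surface. World frame = base frame: x ahead of the robot, y to its left, z up, the work surface at z = 0. Lengths are in m, angles in rad, forces in N, time in s.
With the tool pointing down it reaches from about 0.35 to 0.875 m from the base axis. Payload 4.2 kg.
Tool frame: the origin (TCP) lies at the very end of the fingers, on their centre line; the grasp point (between the pads) lies 19 mm behind it (robot.grasp_offset is the z of the grasp point in the tool frame, in m); z points along the fingers, y is the line along which they close (so a half turn about z gives the same grasp; the last joint's range is limited). The gripper opens to 87 mm and grips with 3 to 60 N. Pads are 19 mm wide; open, the fingers measure 117 mm over their backs; the gripper's body (75 mm by 190 mm) begins 51 mm behind the grasp point.
Start: joints at [-0.975, 0.385, 0.008, 0, -1.194, -0.259], TCP at [0.207, -0.59, 0.184] pointing down, gripper open.
Joint ranges: [-3.14, 3.14], [-1.21, 2.06], [-1.07, 1.41], [-3.16, 2.05], [-2.99, -0.16], [-3.1, 3.1]. Speed limits (rad/s): [2.79, 2.79, 3.14, 3.14, 3.14, 3.14].

### API

Orientations are given as [roll, pitch, yaw] about the fixed x, y, z axes, in that order (R = Rz(yaw) Ry(pitch) Rx(roll)).
In Python, from workcell import robot gives the robot as it stands.
- The arm moves only by the shell command python3 -m crank [OPENING], which reads ROWS from standard input. ROWS is a JSON list of rows, 1 to 20 of them, each an object with the fields dx, dy, dz (the shift in m), twist (a turn about the tool's z in rad); a field left out counts as zero; each row is the pose to reach, as a shift and turn from the pose commanded when the command began, along the tool's axes at that moment; what a row does not reach only later rows make up. A row lasts 1/10 s, in which the tool goes at most 0.05 m and 0.15 rad, less where a joint would pass 70% of its speed; a pose out of reach is approached as far as the arm can. OPENING is the finger opening in m, set as the command begins (- or left out keeps the last). The fingers move at their own pace and stop on an object; the grip force is fixed at half the most. Time passes only in rows, so rows that do not move let the fingers close. It prints the time, the measured TCP pose, the force, the opening and the grip force at its end. Input that does not fit is refused with a message, and nothing moves.
- robot.get_state(): the state, without advancing time (a new reading comes with each control period).
- robot.read_camera(name): name is "side" or "top"; returns the picture (400x640x3 uint8, red, green, blue); there is no depth.
- robot.camera_params(name): a dict with "fx", "fy", "cx", "cy" (pixels), "pose" (4x4, takes a point from camera to world coordinates). Camera axes: x right, y up, looking along -z (the intrinsics and any distortion apply to the point x, -y, -z); pixel columns grow to the right and rows downward; lengths in m; the calibration is good to about 2 mm. A picture is of the moment at which its call begins. camera_params takes no time and is no camera call.
- robot.finish_job(): hands the job in; it is judged then, once.
The state is a dict: "clock": time; "joints": joint angles; "qd": joint speeds; "effort": joint torques, N m; "position": TCP position; "tcp_rot": TCP orientation; "force": force on the tool from outside, world axes, zero at the start; "torque": the same for the moment, N m; "opening": finger opening in m; "gripper_force": force on a finger pad.
Only numpy, scipy, OpenCV 4.12 (cv2) and the standard library are available. Lean on these libraries where they do the work, as an engineer would, in place of code of your own. Each camera call takes 0.05 s, during which the arm holds its last target. There are 200 camera calls.

## Working session

There is one attempt and no reset: what is moved stays moved. The work goes in short steps, Python scripts to look and compute and a shell command to move; the robot and the scene stay as the last step left them, time stands still between calls to the robot, and variables do not carry over. Pictures are saved under pics/ and viewed, at most 10 in all, crops included, and the job is handed in when it is done.

```bash
mkdir -p pics; ls; python3 - <<'E'
from workcell import robot
import cv2, numpy as np
for n in ("top","side"):
    im=robot.read_camera(n); cv2.imwrite(f"pics/{n}0.png",im[:,:,::-1])
    p=robot.camera_params(n); print(n,{k:(np.round(v,4).tolist() if not isinstance(v,str) else v) for k,v in p.items()})
s=robot.get_state(); print(s)
E
```

```text
pics
top {'fx': 368.3801, 'fy': 368.3801, 'cx': 318.0846, 'cy': 197.7613, 'pose': [[0.0038, 0.997, -0.0768, 0.4012], [-0.9999, 0.0049, 0.0147, 0.0052], [0.015, 0.0767, 0.9969, 1.2997], [0.0, 0.0, 0.0, 1.0]]}
side {'fx': 371.4827, 'fy': 371.4827, 'cx': 316.5756, 'cy': 206.8871, 'pose': [[-0.9949, 0.077, -0.0648, 0.4502], [-0.0986, -0.6158, 0.7817, 0.7529], [0.0202, 0.7841, 0.6203, 0.662], [0.0, 0.0, 0.0, 1.0]]}
{'clock': 0.1, 'joints': array([-9.75374035e-01,  3.85464360e-01,  6.77596661e-03, -4.38395848e-04,
       -1.19401670e+00, -2.58590427e-01]), 'qd': array([ 1.81536555e-05, -1.37162781e-03,  4.18019964e-03,  6.76996012e-04,
       -2.32525967e-03,  2.99929271e-05]), 'effort': array([-4.85401579e-04, -3.91689098e+01,  1.87935966e+01,  4.23187539e+00,
        1.34770971e-02, -7.48421144e-05]), 'position': array([ 0.20636605, -0.58929731,  0.18338308]), 'tcp_rot': array([ 3.13964315e+00, -9.43231379e-05, -2.80492238e+00]), 'force': array([ 0.24640736, -0.22715579, -0.33808596]), 'torque': array([-0.017651  , -0.01498432, -0.04902306]), 'gripper_force': 0.0, 'opening': 0.0869733410144969}
```

View pics/top0.png

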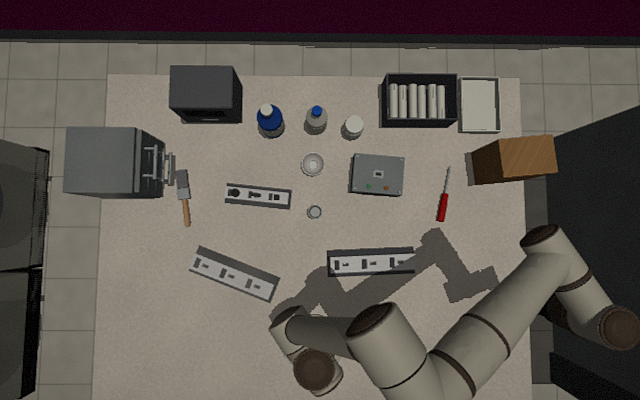

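View pics/side0.png

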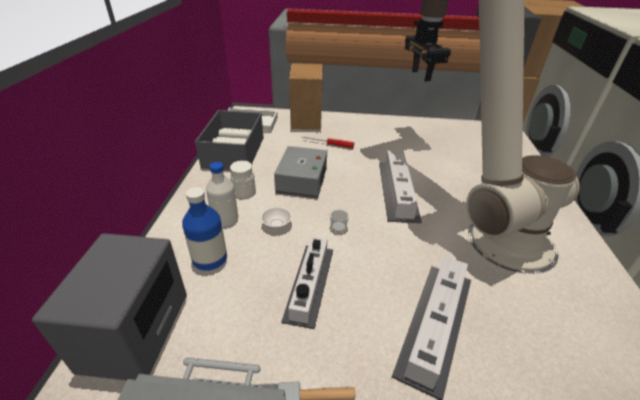

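Top view: three rack-like rails stand at (258,194), (235,272) and (371,261). The one at (258,194) is the smallest and the only one holding keys. Its keys are round at (233,193), thin at (254,195) and square at (274,197). The box is at (377,174), the cup at (314,212) and the dish at (312,164). In the side view the keys are at (303,291), (310,265) and (317,244). I'll confirm with an enlarged crop and measure.

```bash
cat > h.py <<'E'
import cv2, numpy as np
from workcell import robot
def ray(n,uv):
    p=robot.camera_params(n); T=np.array(p["pose"])
    d=T[:3,:3]@np.array([(uv[0]-p["cx"])/p["fx"],-(uv[1]-p["cy"])/p["fy"],-1]); return T[:3,3],d
def plane(n,uv,z):
    o,d=ray(n,uv); return o+d*(z-o[2])/d[2]
def tri(a,b):
    (o1,d1),(o2,d2)=ray("top",a),ray("side",b)
    t=np.linalg.lstsq(np.c_[d1,-d2],o2-o1,rcond=None)[0]
    p,q=o1+t[0]*d1,o2+t[1]*d2; return (p+q)/2,np.linalg.norm(p-q)
def proj(n,P):
    p=robot.camera_params(n); T=np.array(p["pose"]); c=T[:3,:3].T@(np.asarray(P)-T[:3,3])
    return np.array([p["cx"]+p["fx"]*c[0]/-c[2],p["cy"]-p["fy"]*c[1]/-c[2]])
E
python3 - <<'E'
import cv2,numpy as np
t=cv2.imread("pics/top0.png"); s=cv2.imread("pics/side0.png")
R=lambda im,x,y,w,h,k:cv2.resize(im[y:y+h,x:x+w],None,fx=k,fy=k,interpolation=cv2.INTER_CUBIC)
c=np.zeros((600,800,3),np.uint8)
a=R(t,215,175,80,40,5); c[:200,:400]=a          # top rack
b=R(t,340,145,80,60,5); c[:300,400:800]=b       # top box
d=R(s,275,230,64,100,4); c[200:600,:256]=d      # side rack x4
e=R(s,265,140,70,60,5); c[300:600,400:750]=e    # side box x5
cv2.imwrite("pics/crop0.png",c)
E
```

```text
(no output)
```

View pics/crop0.png

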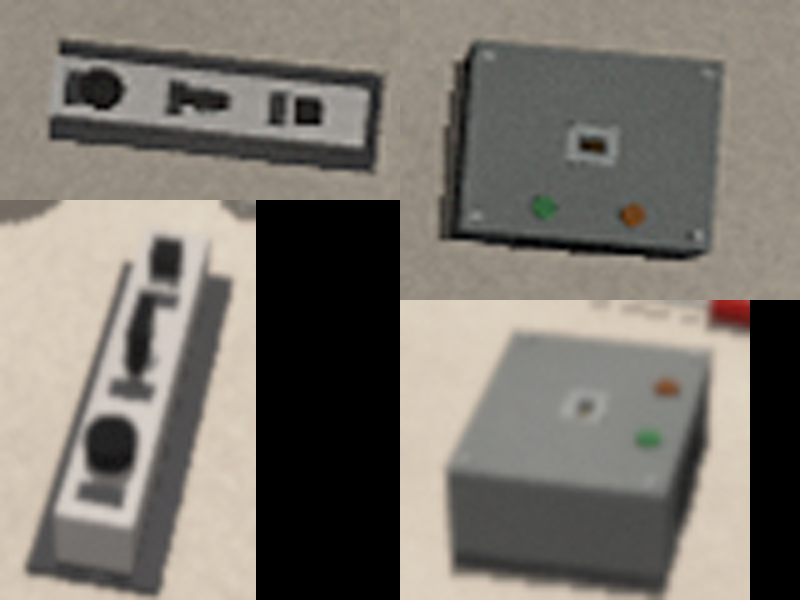

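The crop confirms it: on the small rail, the middle key at top crop (205,98), full-image px (256,194.6), has the flat thin upright head. Its neighbours are round and square. The keyhole is at crop (593,146), px (378.6,174.2).

```bash
python3 - <<'E'
from h import *
np.set_printoptions(precision=4,suppress=True)
t=cv2.imread("pics/top0.png"); s=cv2.imread("pics/side0.png")
def big(mask,x,y,w,h,k=1):
    m=np.zeros_like(mask); m[y:y+h,x:x+w]=mask[y:y+h,x:x+w]
    cs=cv2.findContours(m,cv2.RETR_EXTERNAL,cv2.CHAIN_APPROX_NONE)[0]
    return sorted(cs,key=cv2.contourArea)[::-1][:k]
def quad(c):
    h=cv2.convexHull(c); e=0.5
    while True:
        q=cv2.approxPolyDP(h,e,True)[:,0]
        if len(q)<=4: return q
        e+=.25
def info(n,im,box,f,z):
    c=big((f(im)*255).astype(np.uint8),*box)[0]; q=quad(c)
    r=cv2.minAreaRect(c)
    print(n,"quad",q.tolist(),"rectc",np.round(r[0],1),np.round(r[1],1))
    P=np.array([plane(n,p,z) for p in q]); print(P[:,:2].tolist()and np.round(P[:,:2],4).tolist(), "edges",[round(float(np.linalg.norm(P[i,:2]-P[i-1,:2])),4) for i in range(len(P))],"mean",P.mean(0))
    R=np.array([plane(n,p,z)[:2] for p in c[:,0]],np.float32); print("  minrect world",np.round(cv2.minAreaRect(R)[0],4),np.round(cv2.minAreaRect(R)[1],4),cv2.minAreaRect(R)[2])
g=lambda im:cv2.cvtColor(im,cv2.COLOR_BGR2GRAY)
print("grey samples top rack",g(t)[190:202,230],g(t)[194,240:262]); print("lid",g(t)[150:200,365])
print("hole top\n",g(t)[168:181,370:388]); print("hole side\n",g(s)[214-0-0-0-0+0-60:214-45,372-0-0-0-0-0-0-0-72:392-72] if 0 else g(s)[154:170,372-0-0-0-0-0-0-0-0-0-0-0-0-372+295-4-20+22:395-372+295-4-20+22+5] )
info("top",t,(215,175,85,40),lambda im:g(im)>140,.045)
info("side",s,(270,225,75,110),lambda im:(g(im)>165)&(cv2.cvtColor(im,cv2.COLOR_BGR2HSV)[...,1]<14),.045)
lid=lambda im:(g(im)>70)&(g(im)<135)&(cv2.cvtColor(im,cv2.COLOR_BGR2HSV)[...,1]<45)&(im[...,0].astype(int)>im[...,2])
info("top",t,(340,145,75,60),lid,.07)
print("key dark top\n",g(t)[188:201,244:266])
print("key dark side\n",g(s)[248:286,300:322])
E
```

```text
grey samples top rack [ 51  48  48  52  50  66 152 168  99  54  54  58] [159 157 153 155 153 151 154 147 108  43  45  35  37  34  39  39  37  32
  34  32  64 128]
lid [143 144 147 138 100  91  94  97  96  96  97  91  98  99  97  97  97  98
  99  99  96  99  99  95  99  99  98  94  98  95  93  93  94  96  97  91
  88  93  97  93  97 102  48   0  61 142 147 140 137 139]
hole top
 [[ 95  97  97  97  99  98  99  96  97  97  95  96  94  96  95  97  96  96]
 [ 97  99  94  85  81 104 103  97  90  92  94  94  91  93  94  96  96  96]
 [ 95  95  94  93 107 125 128 125 122 115 104 104 116 111  94  97  97  92]
 [ 98  99  98 109 133 125 125 137 142 137 136 134 129 121 100  92  98  93]
 [ 99 100  95 111 139 114  75  87  81  85  99 122 136 118  91  96  95  96]
 [ 98  92  93 114 136 107  41  38  45  45  56 107 136 118  93  96  95  95]
 [100  95  95 117 137 106  35  12  25  24  34  94 137 116  93  94  94  96]
 [ 98  96  98 117 133 123 102  92  85  69  63 102 139 119  92  97 100  95]
 [ 93  96 102 120 139 134 133 133 130 125 125 128 127 106  92  95 101  99]
 [ 98  99  99  90  93 107  94 105 117 115 12
[... 6965 characters left out ...]
1  82 103 150 193 202 189 138
   96  83  80  80]
 [202 198 179 166 160 145 123 113 110 110 107 103 124 175 200 200 176 127
   91  77  77  79]
 [204 206 201 197 195 185 175 169 168 168 163 153 161 191 203 196 160 113
   88  70  74  79]
 [205 206 205 202 204 203 202 201 201 199 196 191 192 202 206 189 145 104
   83  70  75  79]
 [194 195 193 192 195 197 202 205 207 207 207 206 205 207 202 182 133  97
   81  74  77  79]
 [153 148 147 145 150 156 176 194 206 207 207 208 208 207 199 172 121  91
   77  77  78  80]
 [ 90  81  78  79  86  97 127 161 190 204 207 209 209 206 196 157 112  90
   81  78  79  80]
 [ 45  39  40  36  41  48  71 112 162 196 207 208 208 206 190 140 102  86
   81  80  80  81]]
```

```bash
cat > m.py <<'E'
from h import *
np.set_printoptions(precision=4,suppress=True)
g={n:cv2.GaussianBlur(cv2.imread(f"pics/{n}0.png",0).astype(np.float32),(3,3),0) for n in("top","side")}
def edge(n,a,b,off,z,hint=5):
    """line through a,b (px): strongest gradient within +-hint px along normal off; world points at z"""
    a,b=np.float32(a),np.float32(b); nn=np.float32(off)/np.linalg.norm(off); out=[]
    ts=np.arange(-hint,hint+.01,.25,dtype=np.float32)
    for f in np.linspace(.08,.92,25):
        p=a+(b-a)*f+ts[:,None]*nn
        v=cv2.remap(g[n],p[:,:1].copy(),p[:,1:].copy(),cv2.INTER_LINEAR)[:,0]
        d=np.abs(np.gradient(v)); w=np.where(d>d.max()*.5,d,0); i=d.argmax(); w[np.abs(np.arange(len(d))-i)>6]=0
        out.append(plane(n,(p*w[:,None]).sum(0)/w.sum(),z)[:2])
    out=np.array(out); l=cv2.fitLine(out.astype(np.float32),cv2.DIST_HUBER,0,1e-4,1e-4).ravel()
    return l[:2],l[2:]
def inter(A,B):
    t=np.linalg.solve(np.c_[A[0],-B[0]],B[1]-A[1]); return A[1]+t[0]*A[0]
def quad(n,c,z,h=3):
    c=np.float32(c); L=[edge(n,c[i],c[(i+1)%4],[-(c[(i+1)%4]-c[i])[1],(c[(i+1)%4]-c[i])[0]],z,h) for i in range(4)]
    P=np.array([inter(L[i-1],L[i]) for i in range(4)]); e=[np.linalg.norm(P[(i+1)%4]-P[i]) for i in range(4)]
    d=P[1]-P[0]+P[2]-P[3]
    print(n,"centre",P.mean(0),"edges",np.round(e,4),"dir01",np.arctan2(d[1],d[0])); return P
# corners: +y+x, -y+x, -y-x, +y-x  (edge01 along -y)
cs=lambda x,y,k,pts:[(p[0]/k+x,p[1]/k+y) for p in pts]
E
python3 - <<'E'
from m import *
quad("top",cs(213,173,1,[(12.4,12.5),(74.5,19),(73.3,31),(11.5,24.5)]) and [(226,185.7),(288.7,192.4),(287.2,204.4),(225.2,198.2)],.045,2)
quad("side",[(289.3,308.5),(311.5,237),(326.7,239),(307.8,310.5)],.045,2)
quad("top",[(354.8,153),(404.5,157.2),(401.8,194.8),(352,191)],.07,2.5)
quad("side",[(274.9,173.8),(288.2,146.6),(327,150.5),(319,178.5)],.07,2.5)
print("keyhole tri",tri((378.4,173.6),(301.6,160.7)))
print("collar",plane("top",(256.5,195),.047))
E
```

```text
Traceback (most recent call last):
  File "m.py", line 18, in quad
    c=np.float32(c); L=[edge(n,c[i],c[(i+1)%4],[-(c[(i+1)%4]-c[i])[1],(c[(i+1)%4]-c[i])[0]],z,h) for i in range(4)]
                        ~~~~^^^^^^^^^^^^^^^^^^^^^^^^^^^^^^^^^^^^^^^^^^^^^^^^^^^^^^^^^^^^^^^^^^^^
  File "m.py", line 10, in edge
    v=cv2.remap(g[n],p[:,:1].copy(),p[:,1:].copy(),cv2.INTER_LINEAR)[:,0]
      ~~~~~~~~~^^^^^^^^^^^^^^^^^^^^^^^^^^^^^^^^^^^^^^^^^^^^^^^^^^^^^
cv2.error: OpenCV(4.12.0) /io/opencv/modules/imgproc/src/imgwarp.cpp:1821: error: (-215:Assertion failed) ((map1.type() == CV_32FC2 || map1.type() == CV_16SC2) && map2.empty()) || (map1.type() == CV_32FC1 && map2.type() == CV_32FC1) in function 'remap'
```

```bash
sed -i 's/\*nn$/*nn; p=p.astype(np.float32)/' m.py; python3 - <<'E'
from m import *
a=quad("top",[(226,185.7),(288.7,192.4),(287.2,204.4),(225.2,198.2)],.045,2)
b=quad("side",[(289.3,308.5),(311.5,237),(326.7,239),(307.8,310.5)],.045,2)
c=quad("top",[(354.8,153),(404.5,157.2),(401.8,194.8),(352,191)],.07,2.5)
d=quad("side",[(274.9,173.8),(288.2,146.6),(327,150.5),(319,178.5)],.07,2.5)
print("tri corners (z should be .045, .07):")
for P,Q,z in((a,b,.045),(c,d,.07)):
    for p,q in zip(P,Q): print(*tri(proj("top",[*p,z]),proj("side",[*q,z])))
print("keyhole tri",*tri((378.4,173.6),(301.6,160.7)))
print("collar",plane("top",(256.5,195),.047))
E
```

```text
top centre [0.5063 0.1938] edges [0.2085 0.0399 0.2064 0.0406] dir01 -1.6733552
side centre [0.5073 0.2027] edges [0.2076 0.0376 0.2126 0.0406] dir01 -1.681608
top centre [ 0.5748 -0.2149] edges [0.1695 0.1366 0.169  0.138 ] dir01 -1.6504657
side centre [ 0.5772 -0.211 ] edges [0.1693 0.1394 0.1693 0.1298] dir01 -1.6787345
tri corners (z should be .045, .07):
[0.5394 0.298  0.035 ] 0.0022844818694102488
[0.5159 0.0888 0.0354] 0.0008817952117567968
[0.4766 0.0933 0.0409] 0.0009415886520864732
[0.4986 0.301  0.0337] 0.0020634587373622535
[ 0.6514 -0.1362  0.0672] 0.0010660340422046243
[ 0.6375 -0.3054  0.0673] 0.001748703532013313
[ 0.4996 -0.2944  0.0672] 0.0013173817024701132
[ 0.5175 -0.1255  0.0671] 0.00896961909035029
keyhole tri [ 0.5796 -0.2165  0.0679] 0.0011151574200560681
collar [0.5061 0.1965 0.047 ]
```

Measured: the rack centre and service key are at about (0.506, 0.196) with rack yaw −0.105. The keyhole is at about (0.578, −0.215, 0.068), which agrees with the given 0.070. I'll move to a hover above the key, then compare gripper and key in both views.

```bash
echo '[{"dx":-0.14, "dy":0.16, "dz":0.01, "twist":-0.3}, {"dx":-0.27, "dy":0.32, "dz":0.02, "twist":-0.6}, {"dx":-0.542, "dy":0.644, "dz":0.03, "twist":-1.128}, {"dx":-0.542, "dy":0.644, "dz":0.03, "twist":-1.128}, {"dx":-0.542, "dy":0.644, "dz":0.03, "twist":-1.128}, {"dx":-0.542, "dy":0.644, "dz":0.03, "twist":-1.128}, {"dx":-0.542, "dy":0.644, "dz":0.03, "twist":-1.128}, {"dx":-0.542, "dy":0.644, "dz":0.03, "twist":-1.128}, {"dx":-0.542, "dy":0.644, "dz":0.03, "twist":-1.128}, {"dx":-0.542, "dy":0.644, "dz":0.03, "twist":-1.128}, {"dx":-0.542, "dy":0.644, "dz":0.03, "twist":-1.128}, {"dx":-0.542, "dy":0.644, "dz":0.03, "twist":-1.128}, {"dx":-0.542, "dy":0.644, "dz":0.03, "twist":-1.128}, {"dx":-0.542, "dy":0.644, "dz":0.03, "twist":-1.128}, {"dx":-0.542, "dy":0.644, "dz":0.03, "twist":-1.128}, {"dx":-0.542, "dy":0.644, "dz":0.03, "twist":-1.128}, {"dx":-0.542, "dy":0.644, "dz":0.03, "twist":-1.128}, {"dx":-0.542, "dy":0.644, "dz":0.03, "twist":-1.128}, {"dx":-0.542, "dy":0.644, "dz":0.03, "twist":-1.128}, {"dx":-0.542, "dy":0.644, "dz":0.03, "twist":-1.128}]' | python3 -m crank
python3 - <<'E'
from h import *
np.set_printoptions(precision=4,suppress=True)
a=robot.read_camera("top")[:,:,::-1]; b=robot.read_camera("side")[:,:,::-1]
cv2.imwrite("pics/top1.png",a); cv2.imwrite("pics/side1.png",b)
s=robot.get_state(); print(s["position"],s["tcp_rot"],s["joints"],s["clock"])
print(proj("top",s["position"]),proj("side",s["position"]))
R=lambda im,x,y,w,h,k:cv2.resize(im[y:y+h,x:x+w],None,fx=k,fy=k,interpolation=cv2.INTER_CUBIC)
cv2.imwrite("pics/c1.png",np.hstack([R(a,210,150,100,150,4),R(b,255,190,100,150,4)]))
E
```

```text
clock: 2.1
position: [0.5046, 0.1962, 0.154]
tcp_rot: [3.141, -0.001, -1.677]
force: [0.5, 0.3, -0.7]
opening: 0.0872
gripper_force: 0.0
[0.5049 0.1959 0.1545] [ 3.1414 -0.0001 -1.6781] [ 0.6696  0.2679 -0.2428 -0.0001 -1.0603 -0.7768] 2.2
[251.4494 192.4993] [311.784  231.9017]
```

View pics/c1.png

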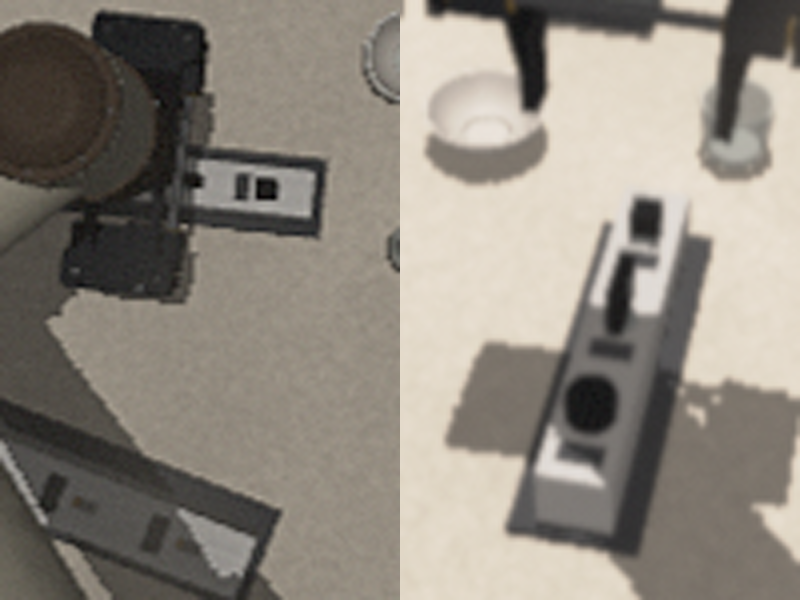

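Side view: the fingertips are at px (287.5,217) and (335.8,225). Their midpoint of (311.6,221) lies about 11 px above the projected TCP (311.8,231.9). The key head is at (309.5,264). I'll check this offset against the start image before descending.

```bash
python3 - <<'E'
from h import *
np.set_printoptions(precision=2,suppress=True)
print("start TCP side",proj("side",[.2064,-.5893,.1834]))
P=np.array([.5049,.1959,.1545]);
for off in(-.051,.051):
  for dz in(0,.02,.03):print(off,dz,proj("side",P+[off*np.cos(-.107),off*np.sin(-.107),dz]))
a=cv2.imread("pics/side0.png");b=cv2.imread("pics/side1.png")
R=lambda im,x,y,w,h,k:cv2.resize(im[y:y+h,x:x+w],None,fx=k,fy=k,interpolation=cv2.INTER_CUBIC)
cv2.imwrite("pics/c2.png",np.hstack([R(a,390,10,80,90,5),R(b,270,170,80,90,5)]))
E
```

```text
start TCP side [418.56  86.12]
-0.051 0 [336.56 235.77]
-0.051 0.02 [337.1  228.32]
-0.051 0.03 [337.38 224.5 ]
0.051 0 [287.45 228.12]
0.051 0.02 [287.17 220.69]
0.051 0.03 [287.03 216.88]
```

View pics/c2.png

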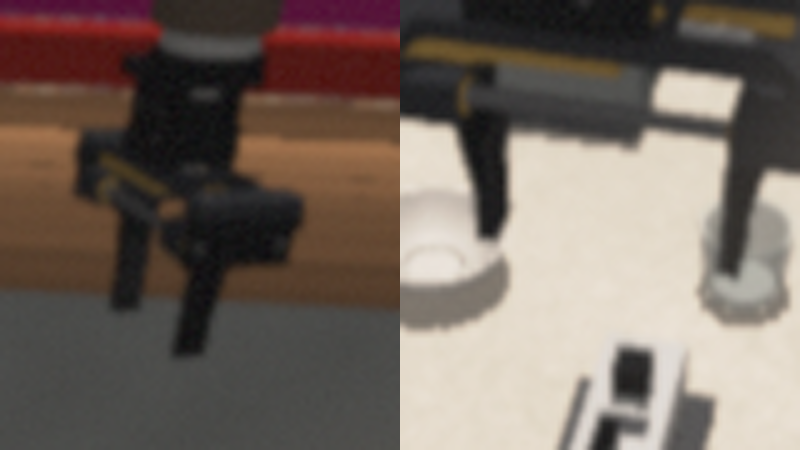

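The offset is about 10 px in both images, while the box and rack heights triangulate well. The fingertips may therefore sit a little off where the state says. I'll descend partway with open fingers straddling the head and compare tips and head directly.

```bash
echo '[{"dz":0.03}, {"dz":0.06}, {"dz":0.08}, {"dz":0.08}, {"dz":0.08}]' | python3 -m crank
python3 - <<'E'
from h import *
np.set_printoptions(precision=4,suppress=True)
a=robot.read_camera("top")[:,:,::-1]; b=robot.read_camera("side")[:,:,::-1]
cv2.imwrite("pics/top2.png",a); cv2.imwrite("pics/side2.png",b)
s=robot.get_state(); P=s["position"]; print(P,s["tcp_rot"],s["force"])
for o in(-.051,0,.051): print(o,proj("side",P+[o*np.cos(-.107),o*np.sin(-.107),0]))
R=lambda im,x,y,w,h,k:cv2.resize(im[y:y+h,x:x+w],None,fx=k,fy=k,interpolation=cv2.INTER_CUBIC)
cv2.imwrite("pics/c3.png",R(b,260,215,100,75,8))
E
```

```text
clock: 2.7
position: [0.5057, 0.1965, 0.0752]
tcp_rot: [-3.141, 0.0, -1.677]
force: [1.2, 0.9, 0.2]
opening: 0.0871
gripper_force: 0.0
[0.5064 0.1974 0.0761] [-3.139  0.002 -1.677] [ 0.3219 -0.482   0.041 ]
-0.051 [333.8572 263.1809]
0 [310.5561 259.2868]
0.051 [287.6896 255.4654]
```

View pics/c3.png

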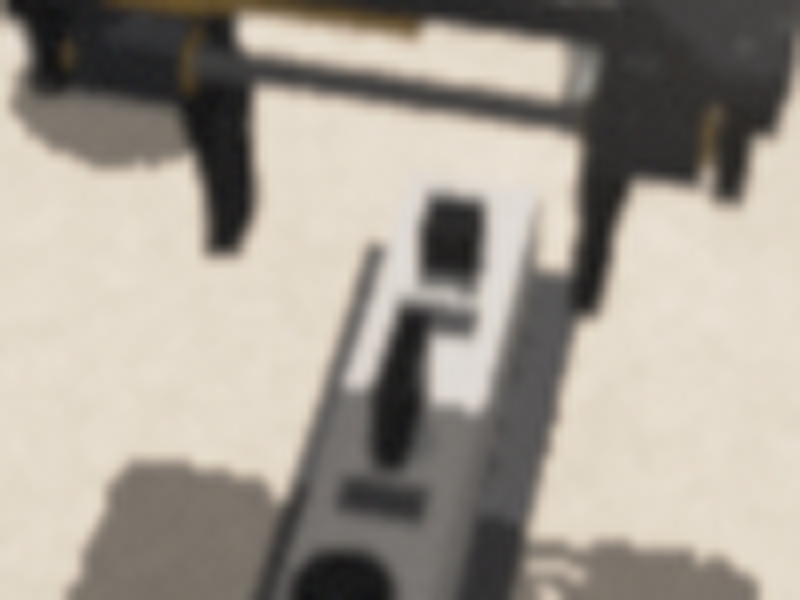

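Tips are now at (288.1,246.3) and (333.5,254), about 9 rows above the projection. The key head spans (311.5,253) to (308.8,273), close to its own prediction. I'll check the side calibration with objects lying on the table.

```bash
python3 - <<'E'
from h import *
np.set_printoptions(precision=4,suppress=True)
g=lambda n,m:cv2.moments(m.astype(np.uint8),True)
def cen(m,x,y,w,h):
    k=np.zeros(m.shape,np.uint8);k[y:y+h,x:x+w]=m[y:y+h,x:x+w]; M=cv2.moments(k,True); return np.array([M["m10"]/M["m00"],M["m01"]/M["m00"]]),M["m00"]
t=cv2.imread("pics/top0.png").astype(int);s=cv2.imread("pics/side0.png").astype(int)
red=lambda i:(i[...,2]>90)&(i[...,1]<50)&(i[...,0]<60)
gr=lambda i:(i[...,1]>i[...,2]+25)&(i[...,1]>i[...,0]+15)
ora=lambda i:(i[...,2]>i[...,0]+45)&(i[...,2]>i[...,1]+30)
for nm,f,bt,bs in(("red handle z~.01",red,(425,180,35,50),(315,130,50,30)),("green lamp z~.07",gr,(345,145,60,60),(270,140,65,60)),("orange lamp z~.07",ora,(345,145,60,60),(270,140,65,60))):
    (a,n),(b,m)=cen(f(t),*bt),cen(f(s),*bs); print(nm,a,n,b,m,*tri(a,b))
for nm,a,b in(("dish rim z.03",(312.3,163.5),(276.5,215)),("keyhole",(378.4,173.6),(301.6,160.7)),("sq head top .067",(276.3,196.8),(316.5,242)),("round head top",(234.8,192.7),(302.5,289.5))): print(nm,*tri(a,b))
for z in(.045,.083): print("service key pred",z,proj("top",[.506,.197,z]),proj("side",[.506,.197,z]))
E
```

```text
red handle z~.01 [443.0526 207.2556] 133.0 [340.1504 143.3097] 113.0 [ 0.4699 -0.4556  0.0062] 0.0009104129722092775
green lamp z~.07 [368.5 186. ] 16.0 [314.5 167. ] 12.0 [ 0.5367 -0.1823  0.0702] 0.0005767947724378818
orange lamp z~.07 [386.1333 187.5333] 15.0 [328.6047 144.2558] 43.0 [ 0.5132 -0.2305  0.1241] 0.025217025919746158
dish rim z.03 [0.6181 0.0071 0.0324] 0.00011494617470366238
keyhole [ 0.5796 -0.2165  0.0679] 0.0011151574200560681
sq head top .067 [0.4996 0.1276 0.0619] 0.0010011625561800205
round head top [0.5137 0.2676 0.0598] 0.0024204479603359185
service key pred 0.045 [256.4365 195.0846] [310.6065 268.9828]
service key pred 0.083 [254.6922 194.1194] [310.7885 256.9356]
```

Table-level and lid checks come out right: the lamp is at z=0.070 and the dish rim at 0.032. The midpoint of the two outer keys gives the service key at (0.5067, 0.1976), and the TCP is already there. So I'll descend to nominal grip height and close gently, then check the opening and where the tips sit on the head.

```bash
echo '[{"dz":0.012}, {"dz":0.0235}, {"dz":0.0235}, {"dz":0.0235}]' | python3 -m crank; echo '[{}, {}, {}, {}, {}, {}, {}, {}, {}, {}]' | python3 -m crank 0
python3 - <<'E'
from h import *
np.set_printoptions(precision=4,suppress=True)
b=robot.read_camera("side")[:,:,::-1]; cv2.imwrite("pics/side3.png",b)
s=robot.get_state(); P=s["position"]; print(P,s["tcp_rot"],s["force"],s["opening"],s["gripper_force"],proj("side",P))
R=lambda im,x,y,w,h,k:cv2.resize(im[y:y+h,x:x+w],None,fx=k,fy=k,interpolation=cv2.INTER_CUBIC)
cv2.imwrite("pics/c4.png",R(b,270,225,80,75,8))
E
```

```text
clock: 3.2
position: [0.505, 0.1968, 0.0503]
tcp_rot: [3.141, -0.001, -1.677]
force: [0.1, 0.5, -0.5]
opening: 0.087
gripper_force: 0.0
clock: 4.2
position: [0.5053, 0.1971, 0.0509]
tcp_rot: [-3.142, 0.0, -1.677]
force: [-0.2, -0.1, 0.2]
opening: 0.0148
gripper_force: 0.0
[0.5053 0.1971 0.0508] [ 3.1416 -0.     -1.6768] [ 0.7019 -0.4236 -1.2104] 0.01073932642493818 0.0 [310.952 267.236]
```

View pics/c4.png

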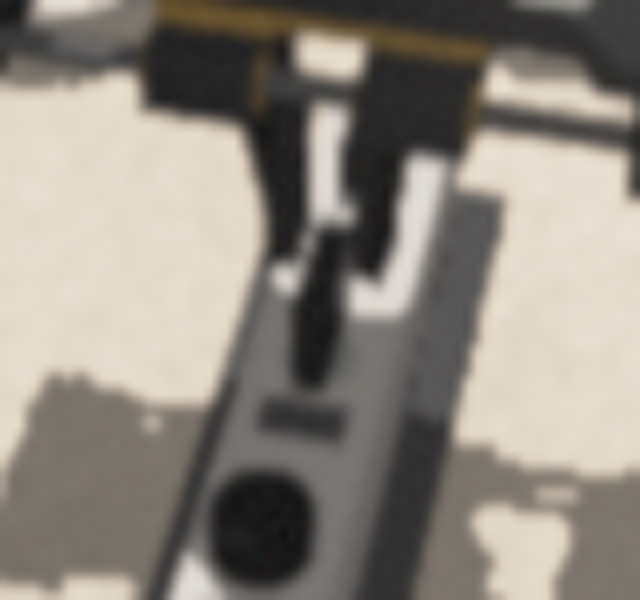

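The fingers were still closing in that picture: tips at (305.3,257.3) and (316.5,259.4), on either side of the head at (311,263). I'll let them finish closing and read the force.

```bash
echo '[{}, {}, {}]' | python3 -m crank
python3 - <<'E'
from h import *
np.set_printoptions(precision=4,suppress=True)
b=robot.read_camera("side")[:,:,::-1]; cv2.imwrite("pics/side4.png",b)
a=robot.read_camera("top")[:,:,::-1]; cv2.imwrite("pics/top4.png",a)
s=robot.get_state(); print(s["opening"],s["gripper_force"],s["force"],s["torque"])
E
```

```text
clock: 4.55
position: [0.5053, 0.1971, 0.0508]
tcp_rot: [3.142, -0.0, -1.677]
force: [0.3, -0.3, 0.9]
opening: 0.0006
gripper_force: 0.0
0.000632622083735123 0.0 [-0.1282 -0.5761  0.6774] [-0.021   0.1212 -0.0199]
```

The fingers closed on nothing (opening 0), so the tips really are off from the reported TCP. One combined view of both cameras should tell whether the offset is in height or sideways.

```bash
python3 - <<'E'
from h import *
a=cv2.imread("pics/top4.png");b=cv2.imread("pics/side4.png")
R=lambda im,x,y,w,h,k:cv2.resize(im[y:y+h,x:x+w],None,fx=k,fy=k,interpolation=cv2.INTER_CUBIC)
cv2.imwrite("pics/c5.png",np.hstack([R(a,215,150,80,100,5),R(b,270,205,80,100,5)]))
for z in (.05,.08,.12,.17,.2): print(z,proj("top",[.5053,.1971,z]),proj("side",[.5053,.1971,z]))
E
```

```text
0.05 [256.18008771 195.16614603] [310.94090188 267.49891096]
0.08 [254.80004194 194.40803562] [311.09206058 257.97409935]
0.12 [252.85127786 193.33750712] [311.30490785 244.56216806]
0.17 [250.22214945 191.89322922] [311.59095049 226.53805001]
0.2 [248.53045751 190.96391999] [311.77432872 214.98302109]
```

View pics/c5.png

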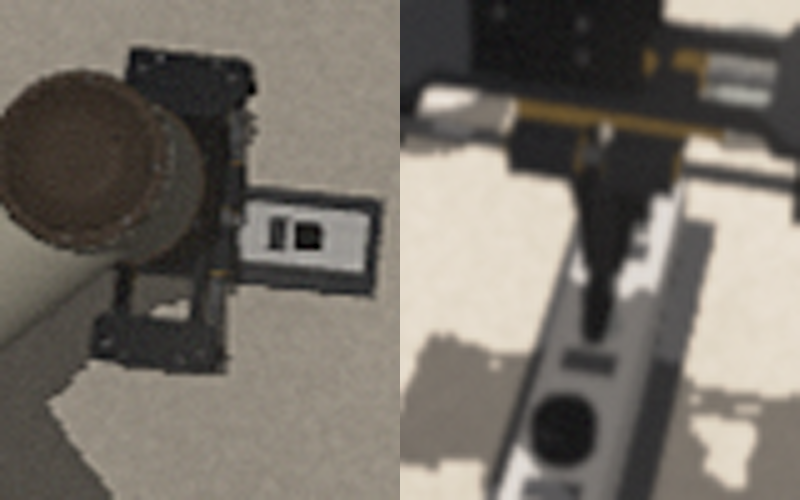

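Both views agree. Laterally the gripper body sits over the key: top-view midpoint (250,192) against a predicted (250.2,191.9). But the closed tips project to a z of about 0.085–0.09, just above the head top at 0.083. So the true tip is about 38 mm higher than reported, and the same offset fits the start and hover pictures. I'll open moderately and descend in small steps, watching the force.

```bash
echo '[{}, {}, {}, {}, {}, {}]' | python3 -m crank 0.05; echo '[{"dz":0.005}, {"dz":0.01}, {"dz":0.01}]' | python3 -m crank;  echo '[{"dz":0.005}, {"dz":0.005}]' | python3 -m crank; echo '[{}, {}, {}, {}, {}, {}, {}, {}, {}]' | python3 -m crank 0
```

```text
clock: 5.25
position: [0.5053, 0.1971, 0.0508]
tcp_rot: [3.142, -0.0, -1.677]
force: [0.2, 0.8, 0.1]
opening: 0.0406
gripper_force: 0.0
clock: 5.55
position: [0.5045, 0.1966, 0.0398]
tcp_rot: [3.14, -0.001, -1.677]
force: [-0.4, 1.3, 0.4]
opening: 0.0492
gripper_force: 0.0
clock: 5.75
position: [0.5048, 0.1968, 0.0351]
tcp_rot: [3.14, -0.001, -1.677]
force: [-0.1, -0.7, -0.3]
opening: 0.0501
gripper_force: 0.0
clock: 6.65
position: [0.5064, 0.1974, 0.0362]
tcp_rot: [-3.14, 0.001, -1.677]
force: [4.3, -0.5, -0.2]
opening: 0.0098
gripper_force: 29.9
```

Opening 9.8 mm with 30 N on the pads: the head is caught near its top, which confirms the height offset. I'll reopen, go 18 mm deeper to mid-head, and regrip.

```bash
echo '[{}, {}, {}, {}, {}]' | python3 -m crank 0.035; echo '[{"dy":-0.001, "dz":0.005}, {"dy":-0.001, "dz":0.01}, {"dy":-0.001, "dz":0.01}]' | python3 -m crank;  echo '[{"dz":0.004}, {"dz":0.008}, {"dz":0.008}]' | python3 -m crank; echo '[{}, {}, {}, {}, {}, {}, {}]' | python3 -m crank 0
python3 - <<'E'
from h import *
np.set_printoptions(precision=4,suppress=True)
s=robot.get_state(); print(s["position"],s["tcp_rot"],s["force"],s["torque"])
E
```

```text
clock: 7.15
position: [0.5047, 0.1969, 0.0356]
tcp_rot: [3.141, -0.001, -1.677]
force: [1.3, 0.2, 0.4]
opening: 0.0337
gripper_force: 0.0
clock: 7.45
position: [0.5055, 0.1965, 0.0247]
tcp_rot: [3.14, -0.001, -1.677]
force: [-0.2, -0.5, -0.3]
opening: 0.035
gripper_force: 0.0
clock: 7.75
position: [0.5058, 0.1966, 0.0171]
tcp_rot: [3.14, -0.001, -1.677]
force: [-0.3, -0.1, 0.2]
opening: 0.0353
gripper_force: 0.0
clock: 8.45
position: [0.5076, 0.1976, 0.0184]
tcp_rot: [-3.139, 0.002, -1.676]
force: [4.7, -0.3, -0.4]
opening: 0.0098
gripper_force: 30.0
[0.5076 0.1976 0.0184] [-3.1391  0.0016 -1.6764] [ 4.7356 -0.3172 -0.4343] [-0.0523 -1.3391 -0.0039]
```

```bash
echo '[{"dy":-0.0018}, {"dy":-0.0018}, {"dy":-0.0018, "dz":-0.003}, {"dy":-0.0018, "dz":-0.006}, {"dy":-0.0018, "dz":-0.009}, {"dy":-0.0018, "dz":-0.012}]' | python3 -m crank; echo '[{"dz":-0.01}, {"dz":-0.02}, {"dz":-0.03}, {"dz":-0.04}, {"dz":-0.06}, {"dz":-0.08}, {"dz":-0.08}, {"dz":-0.08}]' | python3 -m crank
python3 - <<'E'
from h import *
np.set_printoptions(precision=4,suppress=True)
b=robot.read_camera("side")[:,:,::-1]; cv2.imwrite("pics/side5.png",b)
s=robot.get_state(); print(s["position"],s["tcp_rot"],s["force"],s["torque"],s["opening"])
E
```

```text
clock: 9.05
position: [0.5073, 0.1965, 0.0287]
tcp_rot: [3.14, -0.001, -1.677]
force: [2.7, 0.3, -8.8]
opening: 0.0099
gripper_force: 30.0
clock: 9.85
position: [0.5078, 0.1967, 0.1107]
tcp_rot: [-3.141, 0.001, -1.677]
force: [-0.5, -0.9, -0.9]
opening: 0.0101
gripper_force: 30.0
[0.5073 0.1964 0.1098] [ 3.1407 -0.0002 -1.6772] [ 0.3362 -0.1101 -0.32  ] [ 0.0118  0.1675 -0.0305] 0.009581521225521883
```

Key is out of the rack (opening still 10 mm, catch released at about 9 N). Next I'll refine the keyhole and box yaw from the lid screws and check the key in the side view.

```bash
python3 - <<'E'
from h import *
np.set_printoptions(precision=4,suppress=True)
def spot(n,im,c,r=2.5):
    g=cv2.GaussianBlur(im,(0,0),.6).astype(float); h=4; x0,y0=int(round(c[0])),int(round(c[1]))
    w=g[y0-h:y0+h+1,x0-h:x0+h+1]; yy,xx=np.mgrid[-h:h+1,-h:h+1]; lid=np.median(w)
    w=np.where((xx**2+yy**2<=r*r+1),np.clip(w-lid-6,0,None),0); return np.array([x0+(w*xx).sum()/w.sum(),y0+(w*yy).sum()/w.sum()])
t=cv2.imread("pics/top0.png",0); s=cv2.imread("pics/side0.png",0)
T=[spot("top",t,c) for c in((357.6,156.4),(402,159.4),(399.6,191.8),(355.2,188.2))]
P=np.array([plane("top",c,.07)[:2] for c in T]); print(np.array(T).tolist(),"\n",P,"c",P.mean(0))
print("edges",[np.linalg.norm(P[i]-P[i-1]) for i in range(4)])
d=P[0]+P[3]-P[1]-P[2]; e=P[0]+P[1]-P[2]-P[3]; print("yaw from y",np.arctan2(d[1],d[0])-np.pi/2,"from x",np.arctan2(e[1],e[0]))
# keyplate: bright ring outer + hole centre by threshold
for n,im,c,h,th in(("top",t,(378.4,173.6),7,108),("side",s,(301.6,160.7),7,140)):
    x0,y0=int(c[0])-h,int(c[1])-h; w=cv2.resize(im[y0:y0+2*h+1,x0:x0+2*h+1],None,fx=8,fy=8,interpolation=cv2.INTER_CUBIC)
    m=(w>th).astype(np.uint8); cs=max(cv2.findContours(m,cv2.RETR_EXTERNAL,cv2.CHAIN_APPROX_NONE)[0],key=cv2.contourArea)
    M=cv2.moments(cs); q=np.array([M["m10"],M["m01"]])/M["m00"]; q=(q+.5)/8-.5+[x0,y0]; r=cv2.minAreaRect(cs)
    print(n,"plate",q,np.array(r[1])/8,r[2],plane(n,q,.07)); 
    if n=="top":a=q
print("tri plate",*tri(a,q))
E
```

```text
[[357.234375, 155.578125], [404.0, 160.0], [400.7708333333333, 191.83333333333334], [354.75581395348837, 187.6627906976744]] 
 [[ 0.6398 -0.1448]
 [ 0.6257 -0.3034]
 [ 0.5173 -0.291 ]
 [ 0.5306 -0.136 ]] c [ 0.5783 -0.2188]
edges [np.float64(0.10952139206871145), np.float64(0.15923020142223093), np.float64(0.10905343358150062), np.float64(0.1555566091711167)]
yaw from y -0.08703747887458246 from x -0.09743055765335841
top plate [378.1281 173.4693] [10.6719  8.103 ] 5.19442892074585 [ 0.5792 -0.2152  0.07  ]
side plate [301.3057 160.4309] [10.2195  8.2282] 11.633633613586426 [ 0.5808 -0.2145  0.07  ]
tri plate [ 0.5801 -0.2153  0.0695] 0.0016427372695471938
```

```bash
echo '[{"dx":0.04, "dy":-0.012}, {"dx":0.08, "dy":-0.023}, {"dx":0.12, "dy":-0.035}, {"dx":0.16, "dy":-0.046}, {"dx":0.2, "dy":-0.058}, {"dx":0.24, "dy":-0.069, "twist":-0.016}, {"dx":0.28, "dy":-0.081, "twist":-0.016}, {"dx":0.32, "dy":-0.093, "twist":-0.016}, {"dx":0.36, "dy":-0.104, "twist":-0.016}, {"dx":0.385, "dy":-0.111, "twist":-0.016}, {"dx":0.4018, "dy":-0.1158, "twist":-0.016}, {"dx":0.4018, "dy":-0.1158, "twist":-0.016}, {"dx":0.4018, "dy":-0.1158, "twist":-0.016}, {"dx":0.4018, "dy":-0.1158, "twist":-0.016}]' | python3 -m crank
python3 - <<'E'
from h import *
np.set_printoptions(precision=4,suppress=True)
b=robot.read_camera("side")[:,:,::-1]; cv2.imwrite("pics/side6.png",b)
s=robot.get_state(); P=s["position"]; print(P,s["tcp_rot"],s["joints"],s["force"],s["torque"])
R=lambda im,x,y,w,h,k:cv2.resize(im[y:y+h,x:x+w],None,fx=k,fy=k,interpolation=cv2.INTER_CUBIC)
cv2.imwrite("pics/c6.png",R(b,265,105,80,75,8))
for z in(.104,.136,.174):print("key z",z,proj("side",[P[0],P[1],z]))
E
```

```text
clock: 11.3
position: [0.5804, -0.2139, 0.1096]
tcp_rot: [3.141, 0.0, -1.66]
force: [-0.4, 0.7, 0.1]
opening: 0.0098
gripper_force: 30.0
[ 0.5806 -0.2138  0.1098] [ 3.1412  0.0002 -1.6593] [-0.0917  0.4334 -0.1118 -0.0003 -1.026   0.0034] [0.3698 0.318  0.1872] [0.0893 0.1245 0.0337]
key z 0.104 [301.2876 150.7554]
key z 0.136 [301.23   141.1852]
key z 0.174 [301.1589 129.3581]
```

View pics/c6.png

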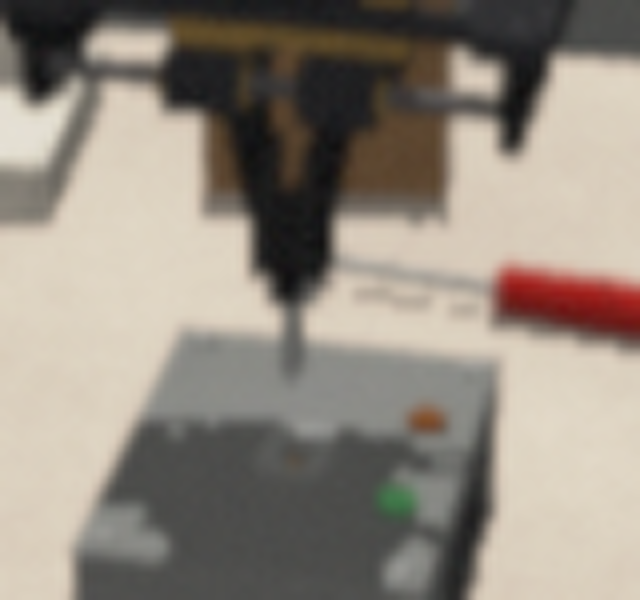

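The key hangs straight, with its tip at (301.4,152) right above the hole at (301.6,162), matching the prediction (301.3,151). I'll lower to just below lid level and read the force.

```bash
echo '[{"dx":0.0012, "dy":0.0005, "dz":0.015}, {"dx":0.0012, "dy":0.0005, "dz":0.03}, {"dx":0.0012, "dy":0.0005, "dz":0.03}, {"dx":0.0012, "dy":0.0005, "dz":0.03}]' | python3 -m crank; echo '[{"dz":0.002}, {"dz":0.004}, {"dz":0.006}, {"dz":0.008}, {"dz":0.008}]' | python3 -m crank
python3 - <<'E'
from h import *
np.set_printoptions(precision=4,suppress=True)
s=robot.get_state(); print(s["position"],s["tcp_rot"],s["force"],s["torque"])
E
```

```text
clock: 11.75
position: [0.5803, -0.2155, 0.0802]
tcp_rot: [3.142, -0.0, -1.659]
force: [0.1, -0.7, 0.3]
opening: 0.0097
gripper_force: 30.0
clock: 12.25
position: [0.5798, -0.2162, 0.0715]
tcp_rot: [3.141, 0.0, -1.661]
force: [0.6, -0.0, -0.5]
opening: 0.01
gripper_force: 30.0
[ 0.5798 -0.2162  0.0715] [ 3.1409  0.0001 -1.661 ] [ 0.5921 -0.0255 -0.4565] [0.0365 0.0725 0.0421]
```

```bash
echo '[{"dz":0.002}, {"dz":0.004}, {"dz":0.006}, {"dz":0.006}]' | python3 -m crank; echo '[{"dz":0.002}, {"dz":0.003}, {"dz":0.004}, {"dz":0.004}]' | python3 -m crank
```

```text
clock: 12.65
position: [0.5798, -0.2161, 0.0654]
tcp_rot: [3.141, 0.0, -1.661]
force: [-0.3, -0.4, -0.6]
opening: 0.01
gripper_force: 30.0
clock: 13.05
position: [0.58, -0.2161, 0.0617]
tcp_rot: [3.141, 0.0, -1.661]
force: [-0.8, 0.1, -0.1]
opening: 0.0102
gripper_force: 30.0
```

It went in freely, with depth now about 14 mm. Now through the pins, rocking ±0.08 rad.

```bash
echo '[{"dz":0.002, "twist":0.08}, {"dz":0.004}, {"dz":0.005, "twist":-0.08}, {"dz":0.006}, {"dz":0.007, "twist":0.08}, {"dz":0.008}, {"dz":0.009, "twist":-0.08}, {"dz":0.01}]' | python3 -m crank; echo '[{"dz":0.001, "twist":0.08}, {"dz":0.002}, {"dz":0.003, "twist":-0.08}, {"dz":0.004}, {"dz":0.005, "twist":0.08}, {"dz":0.006}, {"dz":0.007, "twist":-0.08}, {"dz":0.008}, {"dz":0.008, "twist":0.08}, {"dz":0.008}]' | python3 -m crank
```

```text
clock: 13.85
position: [0.5806, -0.2172, 0.0548]
tcp_rot: [-3.14, -0.002, -1.66]
force: [-3.3, 0.9, 11.6]
opening: 0.0097
gripper_force: 30.0
clock: 14.85
position: [0.5805, -0.2168, 0.0467]
tcp_rot: [-3.14, -0.001, -1.659]
force: [-3.4, -0.2, 9.8]
opening: 0.0099
gripper_force: 30.0
```

```bash
echo '[{"dz":0.001, "twist":0.08}, {"dz":0.002}, {"dz":0.003, "twist":-0.08}, {"dz":0.004}, {"dz":0.005, "twist":0.08}, {"dz":0.005}, {"dz":0.005, "twist":-0.08}, {"dz":0.005}, {"dz":0.005}]' | python3 -m crank; echo '[{"dz":0.001, "twist":0.08}, {"dz":0.002}, {"dz":0.002, "twist":-0.08}, {"dz":0.002}, {"dz":0.002}]' | python3 -m crank
```

```text
clock: 15.75
position: [0.5805, -0.2168, 0.0429]
tcp_rot: [-3.14, -0.002, -1.66]
force: [-5.9, 3.2, 15.9]
opening: 0.0098
gripper_force: 30.0
clock: 16.25
position: [0.5806, -0.217, 0.0428]
tcp_rot: [-3.139, -0.002, -1.66]
force: [-8.2, 3.0, 23.7]
opening: 0.0096
gripper_force: 30.0
```

Fully home: a hard stop at 0.0428 (predicted 0.0434), and added push no longer moves it. I'll ease the side load and downward push, then turn clockwise (positive about the downward tool z).

```bash
echo '[{"dx":-0.001, "dy":0.002, "dz":-0.002}, {"dx":-0.001, "dy":0.002, "dz":-0.003}, {"dx":-0.001, "dy":0.002, "dz":-0.003}]' | python3 -m crank; echo '[{"twist":0.1}, {"twist":0.2}, {"twist":0.3}, {"twist":0.4}, {"twist":0.5}, {"twist":0.6}, {"twist":0.6}]' | python3 -m crank
python3 - <<'E'
from h import *
np.set_printoptions(precision=4,suppress=True)
s=robot.get_state(); print(s["position"],s["tcp_rot"],s["force"],s["torque"],s["joints"][5])
E
```

```text
clock: 16.55
position: [0.5804, -0.2165, 0.0429]
tcp_rot: [-3.136, -0.003, -1.659]
force: [-0.5, -2.2, 9.3]
opening: 0.0098
gripper_force: 30.0
clock: 17.25
position: [0.5791, -0.2161, 0.0429]
tcp_rot: [-3.139, -0.0, -2.261]
force: [-4.3, -0.9, 10.6]
opening: 0.0096
gripper_force: 30.0
[ 0.5791 -0.2161  0.0429] [-3.1385 -0.0004 -2.2612] [-4.2904 -0.9043 10.6362] [-0.2389  1.1047  0.0435] -0.5975658469505909
```

```bash
echo '[{"twist":0.1}, {"twist":0.2}, {"twist":0.3}, {"twist":0.4}, {"twist":0.5}, {"twist":0.6}, {"twist":0.7}, {"twist":0.8}, {"twist":0.85}, {"twist":0.85}]' | python3 -m crank
S='from h import *
np.set_printoptions(precision=4,suppress=True)
s=robot.get_state(); print(s["position"],s["tcp_rot"],s["force"],s["torque"],s["joints"][5])'
python3 -c "$S"; echo '[{"twist":0.05}, {"twist":0.08}, {"twist":0.08}]' | python3 -m crank; python3 -c "$S"
```

```text
clock: 18.25
position: [0.5785, -0.215, 0.0429]
tcp_rot: [-3.141, 0.001, -3.11]
force: [-3.8, 2.6, 13.6]
opening: 0.0096
gripper_force: 30.0
[ 0.5785 -0.215   0.0429] [-3.1406  0.0008 -3.11  ] [-3.8499  2.6181 13.6039] [0.9586 1.3997 0.1236] -1.4464497991811402
clock: 18.55
position: [0.5785, -0.2149, 0.0429]
tcp_rot: [-3.141, 0.001, 3.094]
force: [-5.2, 3.9, 13.5]
opening: 0.0099
gripper_force: 30.0
[ 0.5785 -0.2149  0.0429] [-3.1408  0.0009  3.0936] [-5.1592  3.8568 13.536 ] [1.0475 1.3763 0.148 ] -1.5260447071079912
```

```bash
S='from h import *
np.set_printoptions(precision=4,suppress=True)
s=robot.get_state(); print(s["tcp_rot"],s["force"],s["torque"],s["joints"][5])'
echo '[{"twist":0.05}, {"twist":0.05}]' | python3 -m crank >/dev/null; python3 -c "$S"; echo '[{"twist":0.05}, {"twist":0.05}]' | python3 -m crank>/dev/null; python3 -c "$S"; echo '[{"twist":0.05}, {"twist":0.05}]' | python3 -m crank; python3 -c "$S"
```

```text
[-3.141   0.001   3.0433] [-3.5934  4.0991 12.9251] [1.064  1.3837 0.1394] -1.5763880543811903
[-3.1411  0.001   2.9935] [-4.131   4.1434 14.4125] [1.1706 1.3915 0.1392] -1.6262314423203077
clock: 19.15
position: [0.5786, -0.2147, 0.0429]
tcp_rot: [-3.141, 0.001, 2.944]
force: [-4.8, 4.3, 13.6]
opening: 0.01
gripper_force: 30.0
[-3.141   0.0012  2.9444] [-4.7857  4.318  13.5911] [1.2074 1.3248 0.3923] -1.6755631361926775
```

```bash
echo '[{"twist":0.03}, {"twist":0.03}, {"twist":0.03}]' | python3 -m crank
python3 - <<'E'
from h import *
np.set_printoptions(precision=4,suppress=True)
s=robot.get_state(); print(s["force"],s["torque"],s["joints"][5])
a=robot.read_camera("top")[:,:,::-1]; b=robot.read_camera("side")[:,:,::-1]
R=lambda im,x,y,w,h,k:cv2.resize(im[y:y+h,x:x+w],None,fx=k,fy=k,interpolation=cv2.INTER_CUBIC)
cv2.imwrite("pics/c7.png",np.hstack([cv2.resize(a[100:300,150:450],(450,300)),R(b,270,125,70,60,5)]))
E
```

```text
clock: 19.45
position: [0.5786, -0.2147, 0.0429]
tcp_rot: [-3.141, 0.001, 2.916]
force: [-4.0, 3.9, 13.1]
opening: 0.0094
gripper_force: 30.0
[-4.0107  3.8593 13.1271] [1.2139 1.3186 0.5247] -1.7043886582262986
```

View pics/c7.png

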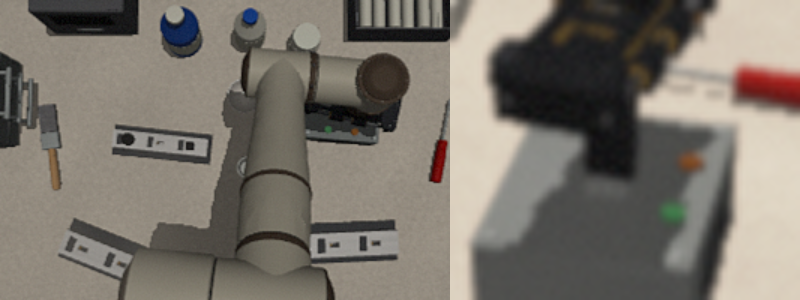

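Left half (top view): the round and square keys are still in the rack at (128,140) and (190,146), and the middle socket is empty at (158,142). The bottles and dish haven't moved. Right half (side view): the gripper holds the key down on the lid at (610,170), turned a quarter. Torque rises steeply (0.14 to 0.39 to 0.52 N m), so the plug is at its stop. Handing in.

```bash
python3 -c "
from workcell import robot
print(robot.finish_job())"
```

```text
the job is handed in; nothing more can be done
None
```

The job is handed in at about 19.5 s of the 51 s: the service key is fully home in the keyhole, turned clockwise to its stop (tool turn about 1.7 rad, torque up to 0.52 N m) and still gripped at 30 N, with the other two keys in the rack and no disturbance visible in the last pictures.

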